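Dry the dough scraper: rack it and hold the dryer key on

ROBOT

A 6-joint arm with a two-finger parallel gripper is mounted at the origin on the work surface. World frame = base frame: x ahead of the robot, y to its left, z up, the work surface at z = 0. Lengths are in mm, angles in rad, forces in N, time in s.
With the tool pointing down it reaches from about 325 to 1000 mm from the base axis. Payload 5.1 kg.
Tool frame: the origin (TCP) lies midway between the tips of the shut fingers; the grasp point (between the pads) lies 19 mm behind it (bot.pinch_z is the distance from the TCP to the grasp point, in mm); z points along the fingers, y is the direction in which the jaws open and shut (so a half turn about z gives the same grasp; the last joint's range is limited). The gripper opens to 85 mm and grips with 20 to 120 N. Pads are 22 mm wide; open, the fingers measure 114 mm over their backs; the gripper's body (76 mm by 85 mm) begins 54 mm behind the grasp point. The pads swing forward as they close: fully open they stand 13 mm farther back than shut.
Start: joints at [1.123, 0.124, 1.65, -0, 1.367, -0.083], TCP at [231.915, 607.207, 231.322] pointing down, gripper open.
Joint ranges: [-2.61, 2.61], [-1.02, 2.33], [0.03, 2.71], [-1.35, 4.49], [0.32, 2.68], [-2.91, 2.91]. Speed limits (rad/s): [2.57, 2.57, 3.14, 3.14, 3.14, 3.14].

INTERFACE

Orientations are given as a rotation vector (axis times angle).
In Python, from rig import bot gives the robot as it stands.
- The arm moves only by the tool drive_tool, never from a script. Its argument "increments" is a list that holds one entry, the list of rows, each a list of 5 numbers: the shift along the tool's x, y, z in cm, then the turn about the tool's z in rad, then the opening, from 0 (shut) to 1 (fully open). In form: [[[x, y, z, yaw, jaw], ...]]. A call has 1 to 12 rows; each row shifts and turns the commanded pose from where the row before left it, along the tool's axes as they then stand; what a row does not reach is not made up. A row lasts 1/8 s, in which the tool goes at most 62.5 mm and 10.7 degrees, less where a joint would pass 70% of its speed; a pose out of reach is approached as far as the arm can. A call with a gripper value outside its range is refused whole. The fingers move at their own pace and stop on an object; "newtons" is the grip in N (left out, the last holds). Time passes only in rows, so rows that do not move let the fingers close. It gives the time, the measured TCP pose, the force and the opening at its end, in the units of the state.
- bot.read_state(): the state, without advancing time (a new reading comes with each control period).
- bot.capture(name): name is "side" or "top" or "wrist"; returns (picture, depth): 400x640x3 uint8, red, green, blue; 400x640 float32, mm along the optical axis (not along the pixel's ray), 0 where there is no reading.
- bot.camera_info(name): a dict with "intrinsics" (3x3 intrinsics, pixels), "cam_to_world" (4x4, takes a point from camera to world coordinates). Camera axes: x right, y up, looking along -z (the intrinsics and any distortion apply to the point x, -y, -z); pixel columns grow to the right and rows downward; lengths in mm; the calibration is good to about 2 mm. The wrist camera is an equidistant fisheye: a pixel r from the principal point sees the ray r / f radians off the axis. A picture is of the moment at which its call begins: read the wrist's pose just before it. camera_info takes no time and is no camera call; for the wrist camera it gives the pose at the moment of the call.
- bot.hand_in(): hands the job in, once; it reports no verdict.
The state is a dict: "t": time; "joint_pos": joint angles; "qd": joint speeds; "tau": joint torques, N m; "tcp_pos": TCP position; "orientation": TCP orientation; "force": force on the tool from outside, world axes, zero at the start; "moment": the same for the moment, N m; "opening": opening from 0.0 (shut) to 1.0 (fully open).
Only numpy, scipy, OpenCV 4.12 (cv2) and the standard library are available. Lean on these libraries where they do the work, as an engineer would, in place of code of your own. Each camera call takes 0.05 s, during which the arm holds its last target. There are 200 camera calls.

TASK

Take the wet dough scraper from the sloping drip stand and stand it upright on its blade edge in a free slot of the drying station's rack, down on the bottom and about centred along the slot, and let go of it. Then take the key from its wooden block, push it fully home in the station's lock, easing it past the sticky pins, and turn it a quarter clockwise to the stop. The dryer runs only while the key is held against its return spring, so finish with the key still gripped and held turned, and leave the other scraper, shaker and timer where they are.

Things in the scene. Friction and masses are not known exactly. Their poses are not given: they have to be found in the camera images.
- scraper: Loose dough scraper, 0.2 kg: steel blade 100 (x) x 4 (y) x 80 (z) mm, wooden handle bar 110 (x) x 18 (y) x 28 (z) mm on its top edge, 76 to 104 mm above the bottom edge. Origin: middle of the bottom edge; z up to the handle, y normal to the blade. It starts leaning back 25 degrees, handle towards its -y side. Grip the handle across y, the hand tilted like the scraper.
- cradle: White plastic drip stand, fixed; base 110 (x) x 100 (y) mm, origin under its middle. Its back plate slopes 25 degrees and ends 64 mm up the blade, below the handle; the blade's edge rests 30 mm above the table, 28 mm to the stand's +y side. Stand and key block may swap sides of the table.
- station: Steel drying station, fixed; housing 130 (x) x 330 (y) x 70 (z) mm, origin under its centre, z up. On its top, at +y, stands the rack: three slots along x, at y = 25, 70 and 115 mm; the last already holds another scraper. The lock is on the top at y = -115 mm.
- slot0 (a point): Centre of the bottom of the rack slot nearest the lock (free), on the housing's top face 70 mm above the table. A slot runs along the station's x, 100 mm long, 8 mm wide, open at both ends, between steel walls 40 mm high, with flared lips up to about 52 mm above the bottom. Axes as the station's.
- slot1 (a point): Centre of the bottom of the middle rack slot (free too; either free slot will do), like slot0 and 45 mm from it.
- parked_scraper: A scraper of the same kind already standing in the third slot. Leave it alone.
- key: Loose key, 0.08 kg, upright in the key block, tip down. Origin: centre of the tip; z up. Steel blade 18 (x) x 6 (y) mm, 0 to 24 mm up, lowest 3 mm tapered in y to an edge; stem 6 mm thick, 24 to 36 mm; round collar 22 mm across, 36 to 41 mm; flat black head 36 (x) x 10 (y) mm, 41 to 77 mm. Grip the head across y. A half turn about z makes no difference.
- key_block: Wooden key block, fixed, 70 (x) x 60 (y) x 45 (z) mm, origin under its centre, with an upright slot 20 (x) x 8 (y) mm in its top in which the key stands, its collar resting on the top.
- keyway (a point): Centre of the lock's keyway on the housing's top face, 70 mm above the table; z up. Slot 20 (station x) x 8 (station y) mm, chamfered 4 mm, through a fixed 8 mm face plate; below it the plug, slot 19.5 x 7.4 mm. Two sticky spring pins are met with the tip about 17 to 30 mm down: push up to 20 N, rocking helps. Home: key collar on the face, tip 36 mm down; only there can the key turn.
- plug (a joint): Turn of the lock's plug in rad: 0 with the slot along the station's x, growing clockwise seen from above to the stop at 1.5. A spring takes it back to 0 (about 0.11 N m at the stop) unless the key is held. The key has up to 0.09 rad of play in the plug.
- shaker: White flour shaker, 60 mm across, 100 mm high, standing on the -y side of the station; origin under its centre. Leave it alone.
- timer: White timer, 50 x 70 x 43 mm, standing between robot and station; origin under its centre. Leave it alone.
There are look-alikes about, which are no part of the job. Of the things that look like the key, the larger one is meant. Leave any purple look-alike of the scraper alone.

How it is judged:
By the outcome, as a careful person would: the job done as asked, in the order asked, and still so for the second after the job is handed in, while the arm keeps its last pose, push and grip.
It also fails if it takes over 72 s, if anything falls off the work surface, if the arm or the gripper's body presses on something with over 40 N, if the wrist force passes 120 N, or if a joint passes its speed limit or range.

## Working session

There is one attempt and no reset: what is moved stays moved. The work goes in short steps, Python scripts to look and compute and a tool call to move; the robot and the scene stay as the last step left them, time stands still between calls to the robot, and variables do not carry over. Pictures are saved under pics/ and viewed, about 8 in all and at most 12, crops included, and the job is handed in when it is done.

Besides the shell and the picture viewer there is one more tool, called after "Emit:" as name(argument=value, ...), one argument or row to a line, values as JSON. drive_tool: Moves the arm, as the interface text tells. Its arguments: {"type":"object","properties":{"increments":{"type":"array","items":{"type":"array","items":{"type":"array","items":{"type":"number"}}}},"newtons":{"type":"number"}},"required":["increments"]}

```bash
ls; mkdir -p pics; python3 - <<'E'
from rig import bot
import cv2,numpy as np
print(bot.read_state())
for n in("top","side"):
    p,d=bot.capture(n); cv2.imwrite(f"pics/{n}0.png",p[:,:,::-1]); np.save(f"pics/{n}0.npy",d)
    i=bot.camera_info(n); print(n,{k:np.round(v,3).tolist() if not isinstance(v,str) else v for k,v in i.items()})
E
```

```text
pics
{'t': 0.0, 'joint_pos': array([ 1.12341660e+00,  1.24503670e-01,  1.65167566e+00,  1.39755740e-05,
        1.36749241e+00, -8.25915059e-02]), 'qd': array([-0.00143832, -0.00098124, -0.00105014, -0.00112559,  0.00073218,
       -0.00074343]), 'tau': array([ 1.74831821e-03, -4.23604381e+01, -3.65456808e+01,  8.10032157e-05,
        7.08210093e-03,  9.15338717e-06]), 'tcp_pos': array([231.6424201 , 606.67130308, 230.05296271]), 'orientation': array([-0.56973911, -3.08892991,  0.00314564]), 'force': array([ 0.47252952,  1.23332485, -0.01406187]), 'moment': array([-0.00505789,  0.002805  , -0.04122025]), 'opening': 1.002613587728388}
top {'intrinsics': [[438.062, 0.0, 314.481], [0.0, 438.062, 196.06], [0.0, 0.0, 1.0]], 'cam_to_world': [[-0.013, 0.996, -0.085, 412.679], [-1.0, -0.013, 0.002, -2.392], [0.001, 0.085, 0.996, 1523.769], [0.0, 0.0, 0.0, 1.0]]}
side {'intrinsics': [[380.425, 0.0, 324.174], [0.0, 380.425, 196.912], [0.0, 0.0, 1.0]], 'cam_to_world': [[0.996, 0.033, -0.084, 431.894], [-0.089, 0.55, -0.83, -906.664], [0.019, 0.835, 0.551, 655.829], [0.0, 0.0, 0.0, 1.0]]}
```

View pics/top0.png

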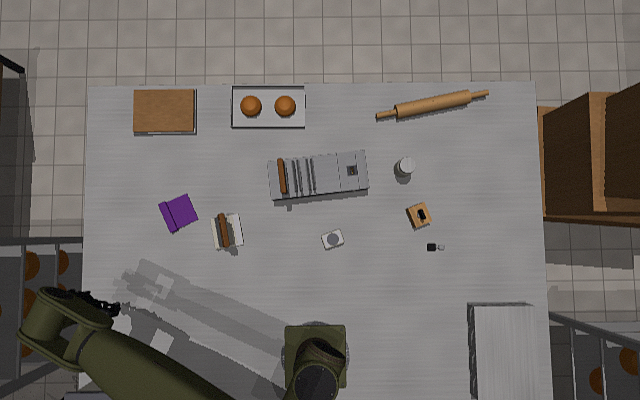

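View pics/side0.png

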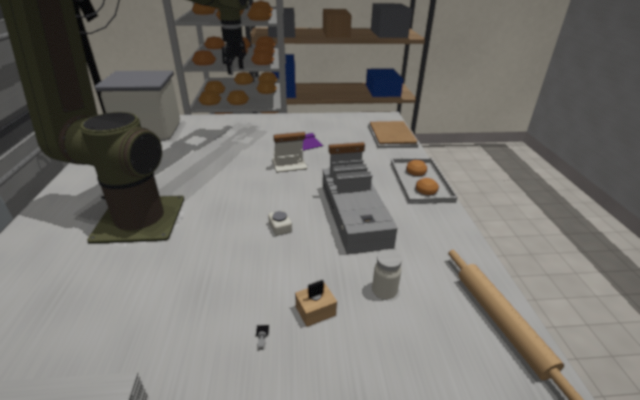

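The top view shows these candidates:
- **Scrapers:** stand (228,232), parked in the rack (282,176), and purple (178,212).
- **Keys:** one in the block (420,214), and a small one lying at (435,247).

I choose the scraper on the stand and the key in the block. Next is a close crop to check both.

```bash
cat > h.py <<'E'
import numpy as np,cv2
from rig import bot
def top_px(u,v,z,n="top"):
    i=bot.camera_info(n);K=i["intrinsics"];T=i["cam_to_world"]
    r=T[:3,:3]@np.array([(u-K[0,2])/K[0,0],-(v-K[1,2])/K[1,1],-1]);o=T[:3,3]
    return o+r*(z-o[2])/r[2]
def cloud(n,d):
    i=bot.camera_info(n);K=i["intrinsics"];T=i["cam_to_world"]
    v,u=np.mgrid[:d.shape[0],:d.shape[1]]
    P=np.stack([(u-K[0,2])/K[0,0]*d,-(v-K[1,2])/K[1,1]*d,-d],-1)
    return P@T[:3,:3].T+T[:3,3]
E
python3 - <<'E'
from h import *
im=cv2.imread("pics/top0.png")
def c(x,y,w,h,s): return cv2.resize(im[y:y+h,x:x+w],None,fx=s,fy=s,interpolation=cv2.INTER_CUBIC)
a=c(260,145,120,60,6); b=np.hstack([c(205,205,45,50,6),c(400,195,50,50,6)]); 
o=np.zeros((670,720,3),np.uint8)[:670]; o[:360]=a; o[365:665,:b.shape[1]]=b if False else 0
o[365:365+300,:270]=c(205,205,45,50,6); o[365:665,280:580]=c(400,195,50,50,6)
o=cv2.resize(o,None,fx=.85,fy=.85); cv2.imwrite("pics/c1.png",o); print(o.shape)
d=np.load("pics/top0.npy");P=cloud("top",d)
for u,v in((228,232),(178,212),(282,176),(310,175),(355,180),(420,214),(435,247),(419,225),(340,160),(333,238),(405,165)): print(u,v,P[v,u].round(1))
E
```

```text
(570, 612, 3)
228 232 [422.2 294.3   9.8]
178 212 [493.3 466.7  12.2]
282 176 [592.6  95.4 171.1]
310 175 [608.2   9.   70.2]
355 180 [ 589.4 -141.1   70.4]
420 214 [ 472.8 -353.6   73.9]
435 247 [ 361.2 -418.9    2. ]
419 225 [ 436.9 -354.7   50.2]
340 160 [657.2 -92.1  72.2]
333 238 [397.2 -65.6  40.2]
405 165 [ 632.8 -303.   102.1]
```

View pics/c1.png

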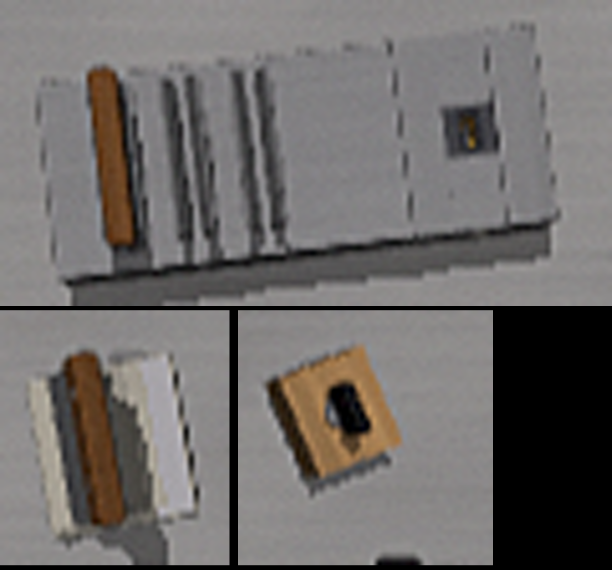

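The crop shows the scraper handle at about (226,231), the black key head in its block at (421,215), and two free slots at top-image x≈298 and x≈311. I'll fit poses from depth next.

```bash
python3 - <<'E'
from h import *
im=cv2.imread("pics/top0.png");d=np.load("pics/top0.npy");P=cloud("top",d)
hsv=cv2.cvtColor(im,cv2.COLOR_BGR2HSV)
def rect(m,name):
    q=P[m][:,:2].astype(np.float32); (c,s,a)=cv2.minAreaRect(q); print(name,len(q),np.round(c,1),np.round(s,1),round(a,2),"z",np.percentile(P[m][:,2],[5,50,95]).round(1))
V,U=np.mgrid[:400,:640]
def box(x,y,w,h): return (U>=x)&(U<x+w)&(V>=y)&(V<y+h)
Z=P[:,:,2]; brown=(hsv[:,:,1]>110)&(hsv[:,:,0]<20)
rect(box(205,205,45,50)&brown&(Z>80),"handle"); 
rect(box(205,205,45,50)&(Z>5),"standall")
rect(box(262,145,120,60)&brown&(Z>140),"parked")
rect(box(262,145,115,65)&(abs(Z-70)<4),"station")
for lo,hi in((74,90),(100,130)): rect(box(262,145,115,65)&(Z>lo)&(Z<hi),f"rack{lo}")
rect(box(400,195,35,38)&(abs(Z-45)<4),"block")
rect(box(400,195,35,38)&(Z>55),"key"); print(P[box(400,195,35,38)&(Z>55)].round(0).tolist())
rect(box(320,225,25,25)&(Z>25),"timer");rect(box(393,150,25,30)&(Z>80),"shaker")
# cross section of stand along row 231
for v in (225,231,238): print([tuple(P[v,u].round(0)[1:].astype(int)) for u in range(207,248,1)])
E
```

```text
handle 214 [399.1 161.5] [313.5  99.4] 77.13 z [114.7 123.9 130. ]
standall 1037 [430.  186.8] [378.7 168.8] 89.34 z [  5.9  15.2 126.7]
parked 193 [594.4  97.2] [106.   17.4] 6.17 z [167.9 173.4 178.2]
station 2534 [609.  -16.3] [130.3 330.1] 6.09 z [66.6 70.  73.4]
rack74 329 [608.3 -17. ] [128.6 326. ] 5.83 z [74.1 75.2 78.4]
rack100 392 [601.9  53. ] [100.8 114.8] 6.35 z [108.6 118.9 125.4]
block 235 [ 471.4 -358.8] [69.7 61.8] 21.12 z [41.5 45.2 48.4]
key 57 [ 451.2 -183. ] [ 34.2 367.8] 6.73 z [ 58.4  83.2 378. ]
[[413.0, -2.0, 1524.0], [413.0, -2.0, 1524.0], [489.0, -355.0, 83.0], [487.0, -351.0, 58.0], [486.0, -350.0, 75.0], [485.0, -351.0, 86.0], [485.0, -353.0, 92.0], [485.0, -358.0, 85.0], [483.0, -349.0, 68.0], [482.0, -349.0, 81.0], [482.0, -351.0, 84.0], [482.0, -353.0, 90.0], [482.0, -357.0, 88.0], [479.0, -350.0, 74.0], [479.0, -351.0, 84.0], [479.0, -355.0, 84.0], [479.0, -357.0, 89.0], [479.0, -362.0, 82.0], [477.0, -353.0, 62.0], [476.0, -351.0, 83.0], [475.0, -353.0, 89.0], [476.0, -358.0, 85.0], [475.0, -360.0, 90.0], [474.0, -354.0, 57.0], [473.0, -354.0, 74.0],
[... 3958 characters left out ...]
nt64(281), np.int64(126)), (np.int64(277), np.int64(131)), (np.int64(276), np.int64(119)), (np.int64(272), np.int64(122)), (np.int64(291), np.int64(9)), (np.int64(288), np.int64(6)), (np.int64(284), np.int64(11)), (np.int64(281), np.int64(9)), (np.int64(276), np.int64(13)), (np.int64(274), np.int64(9)), (np.int64(270), np.int64(11)), (np.int64(267), np.int64(10)), (np.int64(263), np.int64(14)), (np.int64(260), np.int64(7)), (np.int64(257), np.int64(8)), (np.int64(253), np.int64(10)), (np.int64(249), np.int64(15)), (np.int64(247), np.int64(7)), (np.int64(244), np.int64(3)), (np.int64(240), np.int64(5)), (np.int64(238), np.int64(-4)), (np.int64(234), np.int64(2)), (np.int64(230), np.int64(1))]
```

```bash
python3 - <<'E'
from h import *
im=cv2.imread("pics/top0.png");d=np.load("pics/top0.npy");P=cloud("top",d);P[d==0]=np.nan
hsv=cv2.cvtColor(im,cv2.COLOR_BGR2HSV);V,U=np.mgrid[:400,:640];Z=P[:,:,2]
def box(x,y,w,h): return (U>=x)&(U<x+w)&(V>=y)&(V<y+h)
brown=(hsv[:,:,1]>110)&(hsv[:,:,0]<20)
def rect(m,name):
    q=P[m][:,:2].astype(np.float32);(c,s,a)=cv2.minAreaRect(q);w,vv=np.linalg.eigh(np.cov(q.T));e=vv[:,1]
    print(name,len(q),"rect",np.round(c,1),np.round(s,1),round(a,2),"mean",q.mean(0).round(1),"pca deg",round(np.degrees(np.arctan2(e[1],e[0]))%180,1))
rect(box(205,205,45,50)&brown&(Z>100)&(Z<140),"handle")
rect(box(205,205,45,50)&(Z>24)&(Z<60),"ledge")
rect(box(205,205,45,50)&(Z>4)&(Z<40),"standlow")
rect(box(400,195,35,38)&(Z>72)&(Z<100),"keytop")
rect(box(400,195,35,38)&(abs(Z-45)<5),"block")
rect(box(320,225,25,25)&(Z>25)&(Z<60),"timer");rect(box(393,150,25,30)&(Z>80)&(Z<120),"shaker")
m=box(345,150,30,40)&(abs(Z-70)>0)&(U>0)
from scipy.spatial.transform import Rotation as R
s=bot.read_state();print(R.from_rotvec(s["orientation"]).as_matrix().round(3).tolist())
# lock
print("lock px",top_px(260+470/5.1,145+130/5.1,70).round(1))
# floor z noise averaged: station top, table
print("z top",np.nanmedian(Z[box(320,165,20,15)]),"table",np.nanmedian(Z[box(150,250,40,8)]))
E
```

```text
handle 213 rect [428.2 289.4] [105.5  23.8] 10.96 mean [427.8 287.4] pca deg 10.2
ledge 204 rect [420.7 316.9] [100.2  53.8] 10.43 mean [417.8 330.6] pca deg 10.1
standlow 780 rect [431.5 298.9] [152.9 169.4] 89.98 mean [424.9 293.2] pca deg 179.5
keytop 43 rect [ 471.3 -358.9] [35.3 10.8] 21.64 mean [ 471.3 -357.8] pca deg 22.3
block 267 rect [ 471.5 -358.8] [69.8 62. ] 20.61 mean [ 471.3 -358. ] pca deg 27.8
timer 298 rect [393.9 -63.2] [49.2 69.9] 17.74 mean [394.1 -62.7] pca deg 107.9
shaker 216 rect [ 631.7 -311.5] [52.3 49.6] 89.79 mean [ 631.8 -309.9] pca deg 121.6
[[-0.934, 0.357, -0.001], [0.357, 0.934, -0.002], [0.0, -0.002, -1.0]]
lock px [ 621.6 -132.3   70. ]
z top 69.91507842352416 table 0.4309116146278029
```

```bash
cat >> h.py <<'E'
from scipy.spatial.transform import Rotation as R
def plan(x,y,z,ang):
    """deltas (cm, tool axes after yaw) to bring the TCP to x,y,z with tool y at ang deg"""
    s=bot.read_state();M=R.from_rotvec(s["orientation"]).as_matrix()
    a=np.degrees(np.arctan2(M[1,1],M[0,1]));da=(ang-a+180)%360-180
    M2=R.from_euler("z",da,degrees=True).as_matrix()@M
    dd=np.array([x,y,z])-s["tcp_pos"]
    print("t",round(s["t"],2),"tcp",s["tcp_pos"].round(1),"toolY",round(a,2),"F",s["force"].round(1),"M",s["moment"].round(2),"open",round(s["opening"],3),"j6",s["joint_pos"][5].round(2))
    print("yaw",round(-np.radians(da),3),"then cm",(M2.T@dd/10).round(2))
E
python3 -c "
from h import *
plan(425.8,302.2,180,100.5)"
```

```text
t 0.1 tcp [231.7 606.7 230.1] toolY 69.1 F [0.5 0.2 0.1] M [ 0.02 -0.    0.02] open 1.003 j6 -0.08
yaw -0.548 then cm [-13.54 -33.47   5.08]
```

Emit:
drive_tool(
  increments=[
    [[0,0,0,-0.18,1],[0,0,0,-0.18,1],[0,0,0,-0.188,1],[-1.9,-4.8,0,0,1],[-1.9,-4.8,0,0,1],[-1.9,-4.8,0,0,1],[-1.9,-4.8,1,0,1],[-1.9,-4.8,1,0,1],[-2.0,-4.8,1.5,0,1],[-2.0,-4.7,1.5,0,1],[0,0,0,0,1]],
  ],
)

```text
t: 1.48
tcp_pos: [425.9, 299.4, 179.3]
orientation: [0.279, -3.126, 0.003]
force: [0.2, 0.9, 0.1]
opening: 1.0
```

```bash
python3 - <<'E'
from h import *
p,d=bot.capture("wrist");cv2.imwrite("pics/w1.png",p[:,:,::-1]);np.save("pics/w1.npy",d)
i=bot.camera_info("wrist");print({k:np.round(v,3).tolist() for k,v in i.items() if not isinstance(v,str)})
plan(425.8,302.2,101,100.5)
E
```

```text
{'intrinsics': [[309.707, 0.0, 321.434], [0.0, 309.707, 199.066], [0.0, 0.0, 1.0]], 'cam_to_world': [[-0.179, -0.936, -0.304, 346.92], [0.984, -0.17, -0.056, 287.298], [0.001, -0.309, 0.951, 321.426], [0.0, 0.0, 0.0, 1.0]]}
t 1.52 tcp [425.5 301.  180.2] toolY 100.29 F [0.1 0.7 0.2] M [0.02 0.04 0.01] open 1.0 j6 -1.24
yaw -0.004 then cm [-0.07  0.12  7.92]
```

View pics/w1.png

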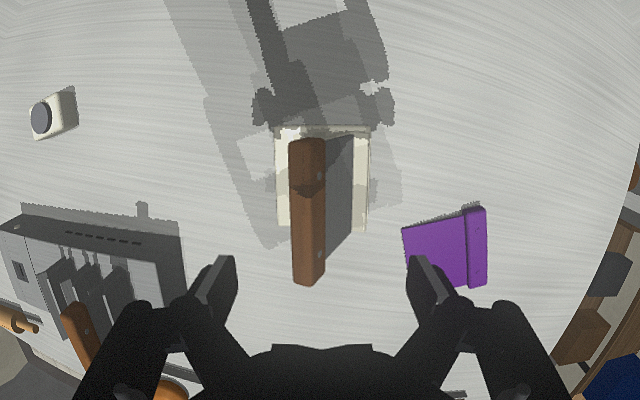

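The wrist view shows the handle running straight down at columns 290-325, rows 137-287. It lies between the fingers at columns 232 and 412, with the yaw well aligned. I'll use the wrist depth to pin the handle down.

```bash
cat >> h.py <<'E'
def wcloud(d,T):
    K=bot.camera_info("wrist")["intrinsics"]
    v,u=np.mgrid[:d.shape[0],:d.shape[1]];x=(u-K[0,2])/K[0,0];y=(v-K[1,2])/K[1,1]
    r=np.hypot(x,y)+1e-9;k=np.tan(r)/r
    P=np.stack([x*k*d,-y*k*d,-d],-1);P[d==0]=np.nan
    return P@T[:3,:3].T+T[:3,3]
E
python3 - <<'E'
from h import *
im=cv2.imread("pics/w1.png");d=np.load("pics/w1.npy");P=wcloud(d,bot.camera_info("wrist")["cam_to_world"])
hsv=cv2.cvtColor(im,cv2.COLOR_BGR2HSV);m=(hsv[:,:,1]>80)&(hsv[:,:,0]<25);m[:,:280]=0;m[:,335:]=0;m[295:]=0;m[:130]=0
Q=P[m];Q=Q[(Q[:,2]>90)&(Q[:,2]<145)]
a=np.radians(10.3);ex=np.array([np.cos(a),np.sin(a)]);ey=np.array([-ex[1],ex[0]])
X=Q[:,:2]@ex;Y=Q[:,:2]@ey
print(len(Q),"X",np.percentile(X,[.5,50,99.5]),"Y",np.percentile(Y,[.5,50,99.5]),"Z",np.percentile(Q[:,2],[1,50,99]))
print((cv2.minAreaRect(Q[:,:2].astype(np.float32))))
t=bot.read_state()["tcp_pos"];print("tcp",t[:2]@ex,t[:2]@ey)
# blade and ledge profile
mm=np.zeros(m.shape,bool);mm[195:205,280:375]=1;B=P[mm]
o=np.argsort(B[:,:2]@ey);B=B[o];print([(round(float(np.median(c[:,:2]@ey)),1),round(float(np.median(c[:,2])),1)) for c in np.array_split(B,20)])
E
```

```text
4353 X [417.96227694 466.54380975 524.52895295] Y [199.1695572  210.4770552  222.74777087] Z [105.89683768 122.79106995 126.55739391]
((426.70513916015625, 291.75665283203125), (109.31724548339844, 23.92902374267578), 10.46552562713623)
tcp 472.487757901018 220.0399220290631
[(178.8, 9.1), (184.2, 9.4), (200.4, 121.1), (203.7, 122.9), (207.1, 124.7), (210.5, 125.5), (213.8, 124.6), (217.0, 119.3), (220.1, 112.4), (223.4, 105.3), (227.9, 78.8), (232.5, 69.1), (237.4, 59.2), (241.8, 49.9), (247.4, 38.3), (253.0, 31.1), (257.6, 33.2), (261.6, 35.3), (270.8, 7.4), (nan, nan)]
```

Emit:
drive_tool(
  increments=[
    [[0.1,0,2.5,0,1],[0,0,2.5,0,1],[0,0,2.0,0,1],[0,0,0.9,0,1],[0,0.7,0,0,0.9],[0,0.6,0,0,0.8],[0,0.5,0,0,0.7],[0,0.4,0,0,0.65],[0,0.3,0,0,0.6],[0,0.3,0,0,0.5],[0,0.1,0,0,0.45],[0,0,0,0,0.4]],
  ],
  newtons=25,
)

```text
t: 3.02
tcp_pos: [419.2, 330.6, 102.2]
orientation: [0.287, -3.128, 0.0]
force: [0.4, -1.5, 0.7]
opening: 0.404
```

```bash
python3 - <<'E'
from h import *
p,d=bot.capture("wrist");T=bot.camera_info("wrist")["cam_to_world"]
p2,_=bot.capture("side")
cv2.imwrite("pics/w2.png",np.vstack([p[60:360,120:520,::-1],cv2.resize(p2[110:185,240:340,::-1],(400,300))]))
P=wcloud(d,T);a=np.radians(10.3);ey=np.array([-np.sin(a),np.cos(a)])
for v in(160,200,230):
    print(v,[(round(float(q[:2]@ey)),round(float(q[2]))) for q in P[v,285:380:4]])
plan(425,302,101,100.5); print("c",bot.read_state()["tcp_pos"][:2]@ey)
E
```

```text
160 [(229, 62), (231, 59), (233, 54), (235, 50), (238, 44), (240, 40), (244, 81), (246, 79), (248, 49), (251, 29), (253, 33), (256, 34), (259, 35), (262, 35), (266, 9), (270, -2), (273, -1), (276, -1), (280, -2), (283, -2), (286, -2), (289, -1), (293, -1), (296, -1)]
200 [(237, 133), (239, 132), (240, 133), (242, 132), (243, 133), (245, 133), (246, 134), (248, 134), (249, 131), (251, 132), (252, 128), (256, 33), (259, 33), (262, 35), (267, 8), (271, -1), (274, -2), (278, -2), (281, 0), (284, -1), (288, -1), (291, -2), (294, -1), (298, -2)]
230 [(236, 131), (238, 133), (240, 134), (241, 134), (243, 133), (244, 133), (246, 133), (248, 133), (249, 133), (251, 134), (252, 124), (257, 32), (260, 34), (263, 34), (267, 8), (272, -3), (275, -1), (279, -2), (282, -2), (286, -2), (289, -1), (293, -2), (296, -2), (300, -3)]
t 3.12 tcp [419.2 330.6 102.2] toolY 100.46 F [-0.4  0.8 -0.6] M [-0.06  0.01  0.03] open 0.401 j6 -1.19
yaw -0.001 then cm [-0.04 -2.91  0.12]
c 250.26861955298062
```

View pics/w2.png

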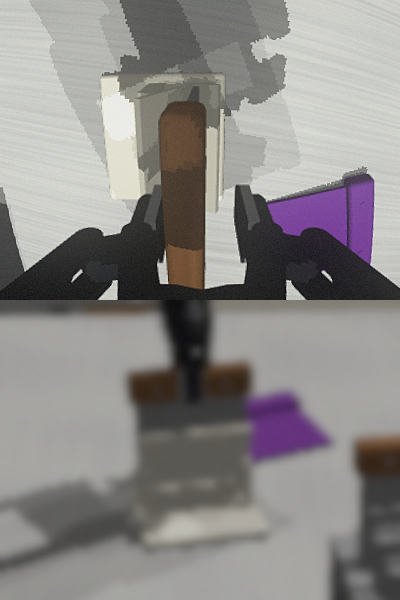

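The handle is now almost upright. Its top is at z≈133 and it sits between the pads, so I'll close and lift.

Emit:
drive_tool(
  increments=[
    [[0,0,0,0,0.3],[0,0,0,0,0.2],[0,0,0,0,0.1],[0,0,0,0,0],[0,0,0,0,0],[0,0,0,0,0],[0,0,-1,0,0],[0,0,-3,0,0],[0,0,-4,0,0],[0,0,-4.5,0,0],[0,0,-4.5,0,0],[0,0,0,0,0]],
  ],
  newtons=60,
)

```text
t: 4.62
tcp_pos: [421.0, 332.3, 278.0]
orientation: [-0.286, 3.12, 0.009]
force: [-0.2, -0.5, -1.6]
opening: 0.203
```

```bash
python3 - <<'E'
from h import *
p2,d2=bot.capture("side");p,d=bot.capture("wrist");T=bot.camera_info("wrist")["cam_to_world"]
cv2.imwrite("pics/s3.png",np.vstack([p[60:360,120:520,::-1],cv2.resize(p2[70:170,240:340,::-1],(400,400))]))
P=wcloud(d,T);a=np.radians(10.3);ex=np.array([np.cos(a),np.sin(a)]);ey=np.array([-ex[1],ex[0]])
for v in(170,180,200,220): print(v,[(round(float(q[:2]@ex)),round(float(q[:2]@ey)),round(float(q[2]))) for q in P[v,290:350:5]])
# side-camera blade points
C=cloud("side",d2);s=bot.read_state();t=s["tcp_pos"]
q=C[70:170,240:340].reshape(-1,3);q=q[(q[:,2]>t[2]-90)&(q[:,2]<t[2]-5)&(np.hypot(q[:,0]-t[0],q[:,1]-t[1])<70)]
if len(q)>20:
    A=np.c_[q[:,0]*ex[0]+q[:,1]*ex[1],q[:,2],np.ones(len(q))];k,*_=np.linalg.lstsq(A,q[:,:2]@ey,rcond=None)
    print(len(q),"blade Y vs X slope,Z slope",k.round(3),"z range",q[:,2].min(),q[:,2].max(),"X",np.percentile(q[:,:2]@ex,[2,98]),"tcpX",t[:2]@ex)
plan(606.3,8.6,271,96.1)
E
```

```text
170 [(466, 217, 83), (468, 222, 73), (471, 227, 63), (418, 245, 296), (417, 247, 298), (417, 249, 298), (417, 251, 298), (417, 252, 298), (417, 254, 299), (417, 256, 298), (418, 258, 294), (486, 284, -4)]
180 [(478, 217, 82), (480, 222, 74), (421, 243, 300), (420, 245, 302), (420, 247, 302), (420, 249, 302), (420, 251, 302), (420, 252, 302), (420, 254, 303), (420, 256, 302), (420, 258, 302), (500, 285, -3)]
200 [(501, 216, 81), (503, 221, 76), (429, 243, 301), (428, 245, 302), (428, 247, 303), (428, 249, 302), (428, 251, 304), (428, 252, 303), (428, 254, 302), (428, 256, 303), (428, 258, 302), (529, 285, -4)]
220 [(561, 206, -5), (560, 214, -4), (437, 243, 300), (436, 245, 302), (436, 247, 302), (436, 249, 303), (436, 251, 303), (436, 252, 302), (436, 254, 302), (436, 256, 302), (436, 258, 302), (560, 286, -5)]
525 blade Y vs X slope,Z slope [3.00000e-03 5.00000e-03 2.45988e+02] z range 208.16033663982762 267.2456280557222 X [428.48281541 525.88102653] tcpX 471.4458006299373
t 4.72 tcp [419.  330.8 272.3] toolY 100.48 F [-0.2 -0.6 -1.3] M [-0.04  0.    0.  ] open 0.202 j6 -1.19
yaw 0.076 then cm [-15.2  -34.03   0.1 ]
```

View pics/s3.png

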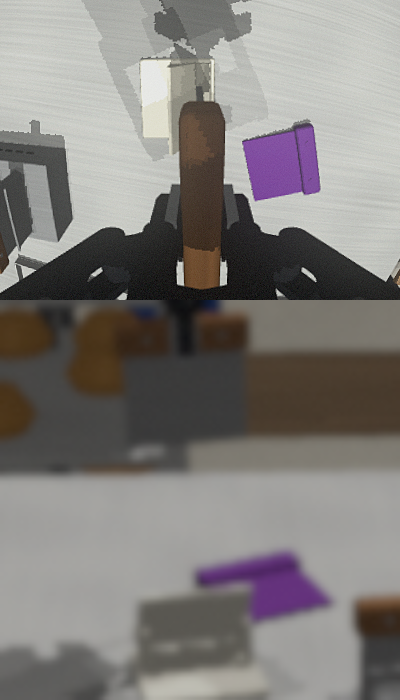

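The scraper is gripped with its blade vertical. Its edge is about 74 mm below the TCP. Next I carry it over to slot0.

Emit:
drive_tool(
  increments=[
    [[0,0,0,0.038,0],[0,0,0,0.038,0],[-1.9,-4.0,0,0,0],[-1.9,-4.3,0,0,0],[-1.9,-4.3,0,0,0],[-1.9,-4.3,0,0,0],[-1.9,-4.3,0,0,0],[-1.9,-4.3,0,0,0],[-1.9,-4.3,0,0,0],[-1.9,-4.2,0,0,0],[0,0,0,0,0],[0,0,0,0,0]],
  ],
)

```text
t: 6.22
tcp_pos: [605.6, 9.2, 270.0]
orientation: [0.167, -3.133, -0.002]
force: [0.2, -0.1, -2.1]
opening: 0.2
```

```bash
python3 - <<'E'
from h import *
p,d=bot.capture("wrist");T=bot.camera_info("wrist")["cam_to_world"];cv2.imwrite("pics/w4.png",p[:,:,::-1]);np.save("pics/w4.npy",d)
P=wcloud(d,T);a=np.radians(6.1);ex=np.array([np.cos(a),np.sin(a)]);ey=np.array([-ex[1],ex[0]])
o=np.array([609,-16.3]);x=(P[:,:,:2]-o)@ex;y=(P[:,:,:2]-o)@ey;z=P[:,:,2]
h=(z>285)&(z<320)&(abs(x)<90)&(abs(y-25)<30)
print("handle X",np.percentile(x[h],[.5,99.5]),"Y",np.percentile(y[h],[1,50,99]),"z",np.median(z[h]))
w=(z>108)&(z<128)&(abs(x)<80)&(y>-20)&(y<140)
if w.sum():
  hh,e=np.histogram(y[w],bins=np.arange(-20,140,2));print("wall y hist",[(int(e[i]),int(hh[i])) for i in range(len(hh)) if hh[i]]);print("wall X",np.percentile(x[w],[1,99]))
pk=(z>165)&(z<185)&(abs(x)<80)&(y>90)&(y<140)
print("parked",pk.sum(),np.percentile(x[pk],[1,99]) if pk.sum() else 0,np.percentile(y[pk],[1,50,99]) if pk.sum() else 0)
s=bot.read_state();t=s["tcp_pos"];print("tcp st",(t[:2]-o)@ex,(t[:2]-o)@ey)
plan(606.3,8.6,200,96.1)
E
```

```text
handle X [-54.57303736  31.55118894] Y [-1.24195402 26.57221289 51.88793084] z 300.84710224239956
wall y hist [(12, 25), (14, 53), (16, 61), (18, 73), (20, 39), (28, 27), (30, 54), (32, 54), (34, 54), (36, 56), (38, 3), (56, 26), (58, 173), (60, 166), (62, 142), (64, 145), (66, 72), (74, 211), (76, 233), (78, 279), (80, 187), (82, 103), (102, 115), (104, 188), (106, 86), (108, 77), (110, 59), (112, 406), (114, 84), (116, 1)]
wall X [-49.30852014  49.01551049]
parked 2504 [-55.94964471  50.31115393] [105.92929721 113.29983555 123.06764612]
tcp st -0.5809396583185787 26.1339349050713
t 6.28 tcp [605.6   9.6 270.6] toolY 96.15 F [-1.5  0.6 -1.7] M [-0.01 -0.01  0.01] open 0.202 j6 -1.75
yaw 0.001 then cm [-0.07 -0.12  7.05]
```

View pics/w4.png

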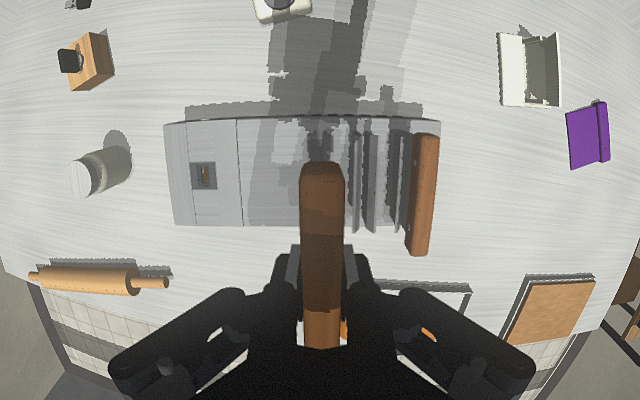

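The wrist view shows the held handle over slot0 (column 322) and the slot1 walls at columns 355-400. The parked scraper is at column 425 and the keyway at (203,176). Wall depth agrees with the fitted station pose, so I'll lower the scraper.

Emit:
drive_tool(
  increments=[
    [[-0.05,-0.12,3,0,0],[0,0,3.5,0,0],[0,0,1.5,0,0],[0,0,1.0,0,0],[0,0,1.0,0,0],[0,0,0.8,0,0],[0,0,0.8,0,0],[0,0,0,0,0]],
  ],
)

```text
t: 7.28
tcp_pos: [606.9, 7.6, 155.5]
orientation: [0.167, -3.136, -0.0]
force: [-0.9, 0.1, -0.9]
opening: 0.2
```

```bash
python3 -c "
from h import *
plan(606.3,8.6,144,96.1)"
```

```text
t 7.28 tcp [606.9   7.6 155.5] toolY 96.11 F [-0.9  0.1 -0.9] M [0.11 0.04 0.01] open 0.2 j6 -1.75
yaw 0.0 then cm [0.04 0.11 1.15]
```

Emit:
drive_tool(
  increments=[
    [[0,0,0.4,0,0],[0,0,0.4,0,0],[0,0,0.15,0,0],[0,0,0.15,0,0],[0,0,0,0,0]],
  ],
)

```text
t: 7.9
tcp_pos: [607.2, 7.6, 145.2]
orientation: [0.167, -3.137, 0.0]
force: [-0.9, 0.2, -1.8]
opening: 0.2
```

```bash
python3 -c "
from h import *
plan(606.3,8.6,144,96.1)"
```

```text
t 7.9 tcp [607.2   7.6 145.2] toolY 96.11 F [-0.9  0.2 -1.8] M [ 0.15  0.02 -0.04] open 0.2 j6 -1.75
yaw 0.0 then cm [0.08 0.11 0.12]
```

Emit:
drive_tool(
  increments=[
    [[0,0,0.1,0,0],[0,0,0.1,0,0],[0,0,0,0,0]],
  ],
)

```text
t: 8.28
tcp_pos: [607.2, 7.6, 143.3]
orientation: [-0.168, 3.137, -0.0]
force: [-0.0, 1.0, -1.8]
opening: 0.201
```

```bash
python3 -c "
from h import *
plan(606.3,8.6,144,96.1)"
```

```text
t 8.28 tcp [607.2   7.6 143.3] toolY 96.11 F [-0.   1.  -1.8] M [ 0.04 -0.07  0.01] open 0.201 j6 -1.75
yaw 0.0 then cm [ 0.08  0.11 -0.07]
```

Emit:
drive_tool(
  increments=[
    [[0,0,0.1,0,0],[0,0,0.05,0,0],[0,0,0,0,0]],
  ],
)

```text
t: 8.65
tcp_pos: [607.3, 7.6, 142.0]
orientation: [-0.168, 3.137, -0.0]
force: [-0.4, 0.5, -0.3]
opening: 0.201
```

```bash
python3 -c "
from h import *
plan(606.3,8.6,144,96.1)"
```

```text
t 8.65 tcp [607.3   7.6 142. ] toolY 96.11 F [-0.4  0.5 -0.3] M [0.06 0.09 0.03] open 0.201 j6 -1.75
yaw 0.0 then cm [ 0.09  0.11 -0.2 ]
```

Emit:
drive_tool(
  increments=[
    [[0,0,0.08,0,0],[0,0,0,0,0],[0,0,0,0,0.3],[0,0,0,0,0.5],[0,0,0,0,0.6],[0,0,0,0,0.6],[0,0,-2,0,0.6],[0,0,-4,0,0.6],[0,0,-5,0,0.6],[0,0,0,0,0.6],[0,0,0,0,0.6]],
  ],
)

```text
t: 10.02
tcp_pos: [607.4, 7.6, 252.1]
orientation: [-0.167, 3.136, -0.0]
force: [-0.0, 0.7, -0.6]
opening: 0.597
```

```bash
python3 - <<'E'
from h import *
p,d=bot.capture("wrist");T=bot.camera_info("wrist")["cam_to_world"];cv2.imwrite("pics/w5.png",p[:,:,::-1]);np.save("pics/w5.npy",d);np.save("pics/w5T.npy",T)
p2,d2=bot.capture("side");cv2.imwrite("pics/s5.png",cv2.resize(p2[110:260,300:420,::-1],None,fx=4,fy=4))
P=wcloud(d,T);a=np.radians(6.1);ex=np.array([np.cos(a),np.sin(a)]);ey=np.array([-ex[1],ex[0]])
o=np.array([609,-16.3]);x=(P[:,:,:2]-o)@ex;y=(P[:,:,:2]-o)@ey;z=P[:,:,2]
for nm,c in(("mine",25),("parked",115)):
    h=(z>160)&(z<190)&(abs(x)<70)&(abs(y-c)<16);print(nm,h.sum(),"X",np.percentile(x[h],[.5,99.5]),"Y",np.percentile(y[h],[1,50,99]),"z",np.percentile(z[h],[5,50,95]),np.polyfit(x[h],y[h],1).round(3))
k=(abs(x)<12)&(abs(y+115)<8)
print("lock area z",np.percentile(z[(abs(x)<40)&(abs(y+115)<30)],[1,10,50,90]))
plan(471.3,-358.6,150,111.3)
E
```

```text
mine 3115 X [-53.54767152  53.31633916] Y [21.46146637 30.40866416 39.54947992] z [167.3548344  170.39787801 171.71036868] [2.0000e-03 3.0472e+01]
parked 2989 X [-57.64438482  49.8965002 ] Y [105.6695765  112.31507671 122.83458006] z [163.08428036 170.48948045 171.89182136] [1.00000e-03 1.12844e+02]
lock area z [50.56175965 65.26613813 66.57713042 67.52327419]
t 10.12 tcp [606.5   7.7 249.7] toolY 96.11 F [ 0.1  0.8 -1.2] M [ 0.01 -0.06  0.04] open 0.603 j6 -1.75
yaw -0.265 then cm [ 25.88 -29.22  10.02]
```

View pics/w5.png

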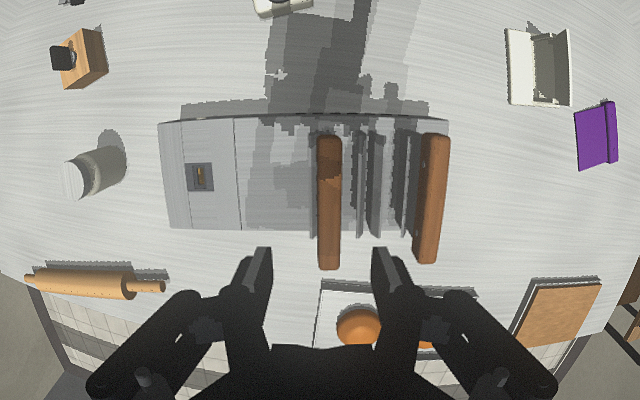

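The scraper stands in slot0 at column 328. It is centred (X −54..+53) and its top is at the same height as the parked one, so it is fully down. Now the key.

Emit:
drive_tool(
  increments=[
    [[0,0,0,-0.133,1],[0,0,0,-0.132,1],[3.7,-4.2,0,0,1],[3.7,-4.2,0,0,1],[3.7,-4.2,0,0,1],[3.7,-4.2,0,0,1],[3.7,-4.2,2,0,1],[3.7,-4.2,3,0,1],[3.7,-4.0,3,0,1],[0,0,2,0,1],[0,0,0,0,1],[0,0,0,0,1]],
  ],
)

```text
t: 11.62
tcp_pos: [473.1, -356.7, 152.0]
orientation: [-0.583, 3.087, -0.0]
force: [-0.3, -0.2, 0.2]
opening: 1.005
```

```bash
python3 - <<'E'
from h import *
p,d=bot.capture("wrist");T=bot.camera_info("wrist")["cam_to_world"];cv2.imwrite("pics/w6.png",p[:,:,::-1]);np.save("pics/w6.npy",d);np.save("pics/w6T.npy",T)
P=wcloud(d,T);z=P[:,:,2];t=bot.read_state()["tcp_pos"]
n=np.hypot(P[:,:,0]-471,P[:,:,1]+358)
k=(z>72)&(z<95)&(n<30);b=(abs(z-44)<4)&(n<60)
for nm,m in(("key",k),("block",b)):
    q=P[m][:,:2].astype(np.float32);print(nm,len(q),cv2.minAreaRect(q),"z",np.percentile(z[m],[5,50,95,99]))
V,U=np.where(k);print("px",U.min(),U.max(),V.min(),V.max())
plan(471.3,-358.6,53,111.3)
E
```

```text
key 635 ((472.3609924316406, -360.15924072265625), (35.48060989379883, 8.920120239257812), 21.44523811340332) z [79.54495441 84.57781808 85.87115358 86.20443118]
block 4758 ((472.9189453125, -359.742431640625), (71.4305648803711, 60.501319885253906), 21.542739868164062) z [42.85471116 44.07473419 45.16620547 45.66966796]
px 311 323 184 233
t 11.68 tcp [ 473.5 -356.9  152.7] toolY 111.41 F [ 0.1 -0.4  0.2] M [ 0.02 -0.03 -0.01] open 1.002 j6 -2.68
yaw 0.002 then cm [ 0.27 -0.06  9.97]
```

View pics/w6.png

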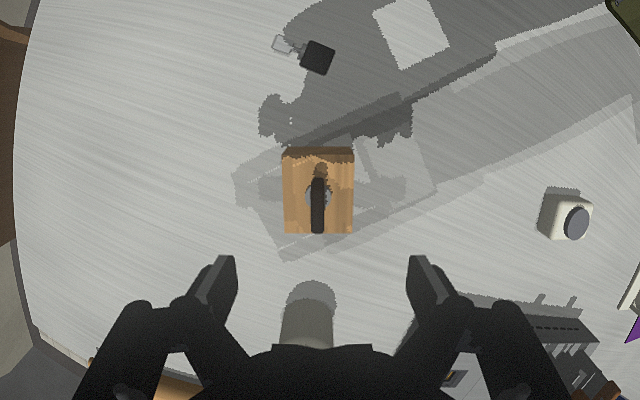

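The key head shows at (318,205) in the block. The smaller key lies at (310,55), so the choice stands. I'll descend and grip.

Emit:
drive_tool(
  increments=[
    [[0.24,-0.2,3,0,0.8],[0,0,3,0,0.6],[0,0,2,0,0.5],[0,0,1.2,0,0.5],[0,0,0.7,0,0.5],[0,0,0,0,0.3],[0,0,0,0,0.2],[0,0,0,0,0.1],[0,0,0,0,0],[0,0,0,0,0],[0,0,0,0,0]],
  ],
  newtons=40,
)

```text
t: 13.05
tcp_pos: [471.4, -361.0, 53.6]
orientation: [-0.58, 3.087, -0.002]
force: [0.6, -0.1, 6.3]
opening: 0.108
```

```bash
python3 -c "
from h import *
plan(472,-359.6,53,111.4)"
```

```text
t 13.05 tcp [ 471.4 -361.    53.6] toolY 111.3 F [ 0.6 -0.1  6.3] M [-0.03  0.07 -0.03] open 0.108 j6 -2.69
yaw -0.002 then cm [-0.11  0.1   0.06]
```

Emit:
drive_tool(
  increments=[
    [[0,0,0,0,0],[0,0,0,0,0],[0,0,-1,0,0],[0,0,-3,0,0],[0,0,-4,0,0],[0,0,-4,0,0],[0,0,0,0.13,0],[0,0,0,0.135,0],[0,0,0,0,0]],
  ],
  newtons=80,
)

```text
t: 14.18
tcp_pos: [470.4, -359.9, 172.1]
orientation: [0.17, -3.136, -0.002]
force: [-0.1, 0.2, -1.1]
opening: 0.105
```

```bash
python3 -c "
from h import *
plan(621.2,-130.7,170,96.1)"
```

```text
t 14.18 tcp [ 470.4 -359.9  172.1] toolY 96.21 F [-0.1  0.2 -1.1] M [-0.05 -0.01 -0.01] open 0.105 j6 -2.42
yaw 0.002 then cm [-17.43  21.19   0.22]
```

Emit:
drive_tool(
  increments=[
    [[-2.9,3.5,0,0,0],[-2.9,3.5,0,0,0],[-2.9,3.5,0,0,0],[-2.9,3.5,0,0,0],[-2.9,3.5,0,0,0],[-2.93,3.69,0,0,0],[0,0,2,0,0],[0,0,0,0,0],[0,0,0,0,0]],
  ],
)

```text
t: 15.3
tcp_pos: [620.7, -132.0, 151.9]
orientation: [0.166, -3.136, -0.0]
force: [0.2, 0.7, -1.0]
opening: 0.103
```

```bash
python3 - <<'E'
from h import *
p,d=bot.capture("wrist");T=bot.camera_info("wrist")["cam_to_world"];np.save("pics/w7.npy",d);np.save("pics/w7T.npy",T);cv2.imwrite("pics/w7f.png",p[:,:,::-1])
cv2.imwrite("pics/w7.png",cv2.resize(p[130:300,220:420,::-1],None,fx=3,fy=3))
p2,d2=bot.capture("side");cv2.imwrite("pics/s7.png",p2[:,:,::-1])
cv2.imwrite("pics/w7.png",np.hstack([cv2.resize(p[130:300,240:400,::-1],(480,510)),cv2.resize(p2[150:235,340:393,::-1],(318,510))]))
plan(621.2,-130.7,130,96.1)
E
```

```text
t 15.4 tcp [ 621.3 -132.2  153. ] toolY 96.05 F [-0.7 -0.6 -0.1] M [-0.06  0.01 -0.01] open 0.106 j6 -1.97
yaw -0.001 then cm [-0.    0.16  2.3 ]
```

View pics/w7.png

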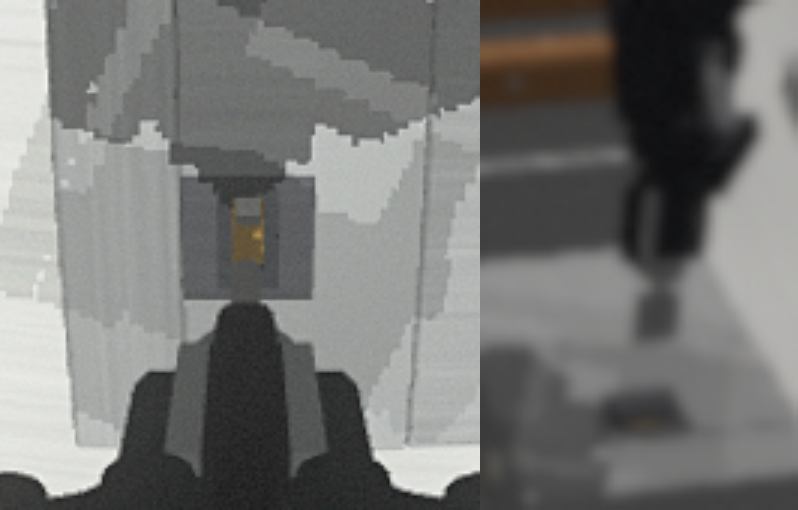

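```bash
python3 - <<'E'
from h import *
T=np.load("pics/w7T.npy");d=np.load("pics/w7.npy");K=bot.camera_info("wrist")["intrinsics"]
def ray(u,v,z):
    x=(u-K[0,2])/K[0,0];y=(v-K[1,2])/K[1,1];r=np.hypot(x,y);k=np.tan(r)/r
    w=T[:3,:3]@np.array([x*k,-y*k,-1]);return T[:3,3]+w*(z-T[2,3])/w[2]
a=np.radians(6.05);ex=np.array([np.cos(a),np.sin(a)]);ey=np.array([-ex[1],ex[0]])
t=np.array([621.3,-132.2])
for nm,u,v,z in(("plate ctr",322.8,209.5,70),("slot col",322.5,209.5,66),("plate far",322.8,130+178/3,70),("plate near",322.8,130+299/3,70),("head -x end",322,130+303/3,118)):
    p=ray(u,v,z);print(nm,p.round(1),"rel tcp x,y",((p[:2]-t)@ex).round(1),((p[:2]-t)@ey).round(1))
P=wcloud(d,T);z=P[:,:,2];q=P[225:270,300:345].reshape(-1,3);rx=(q[:,:2]-t)@ex;ry=(q[:,:2]-t)@ey
h=(q[:,2]>165)&(abs(ry)<7)&(abs(rx)<40);print("head",h.sum(),np.percentile(rx[h],[1,50,99]),np.percentile(ry[h],[1,50,99]),np.percentile(q[h,2],[1,50,99]))
# lock plate from depth
lp=(abs(z-67)<6)&(np.hypot(P[:,:,0]-621,P[:,:,1]+131)<40);print("plate z",np.median(z[lp]))
E
```

```text
plate ctr [ 622.4 -130.3   70. ] rel tcp x,y 1.3 1.8
slot col [ 623.8 -130.3   66. ] rel tcp x,y 2.7 1.6
plate far [ 606.3 -132.    70. ] rel tcp x,y -14.9 1.8
plate near [ 639.2 -128.4   70. ] rel tcp x,y 18.2 1.9
head -x end [ 619.1 -131.3  118. ] rel tcp x,y -2.1 1.1
head 688 [-17.20514067 -15.76619291 -10.86687133] [-6.83288612  0.48006889  6.90128283] [165.3880989  176.52868096 183.64272068]
plate z 68.96428260886552
```

Key and keyway are aligned in the view, with the slot at crop column 247 and the key head at 245. I need a 1.6 mm shift in y, then I'll lower in steps.

Emit:
drive_tool(
  increments=[
    [[0,0.16,1.5,0,0],[0,0,1.5,0,0],[0,0,0.5,0,0],[0,0,0.4,0,0],[0,0,0.4,0,0],[0,0,0,0,0]],
  ],
)

```text
t: 16.15
tcp_pos: [621.7, -130.1, 109.8]
orientation: [-0.168, 3.136, -0.002]
force: [-0.5, -1.5, -0.7]
opening: 0.103
```

```bash
python3 -c "
from h import *
plan(621.2,-130.7,98,96.1)"
```

```text
t 16.15 tcp [ 621.7 -130.1  109.8] toolY 96.12 F [-0.5 -1.5 -0.7] M [-0.47  0.02 -0.04] open 0.103 j6 -1.97
yaw 0.0 then cm [ 0.05 -0.05  1.18]
```

Emit:
drive_tool(
  increments=[
    [[0,-0.06,0.2,0,0],[0,0,0.3,0,0],[0,0,0.3,0,0],[0,0,0.2,0,0],[0,0,0,0,0]],
  ],
)

```text
t: 16.77
tcp_pos: [621.4, -130.4, 99.2]
orientation: [-0.167, 3.137, -0.001]
force: [-0.1, -3.6, -1.8]
opening: 0.105
```

```bash
python3 -c "
from h import *
plan(621.2,-130.7,98,96.1)"
```

```text
t 16.77 tcp [ 621.4 -130.4   99.2] toolY 96.11 F [-0.1 -3.6 -1.8] M [-0.61 -0.1  -0.04] open 0.105 j6 -1.97
yaw 0.0 then cm [ 0.03 -0.03  0.12]
```

Emit:
drive_tool(
  increments=[
    [[0,-0.08,0.1,0,0],[0,0,0.15,0,0],[0,0,0.15,0.02,0],[0,0,0.15,-0.04,0],[0,0,0.1,0.02,0],[0,0,0,0,0]],
  ],
  newtons=100,
)

```text
t: 17.52
tcp_pos: [621.7, -131.3, 93.5]
orientation: [-0.166, 3.137, -0.001]
force: [-1.1, -2.2, 3.5]
opening: 0.103
```

```bash
python3 -c "
from h import *
plan(621.2,-130.7,78.6,96.1)"
```

```text
t 17.52 tcp [ 621.7 -131.3   93.5] toolY 96.06 F [-1.1 -2.2  3.5] M [-0.47  0.33 -0.08] open 0.103 j6 -1.97
yaw -0.001 then cm [0.04 0.07 1.49]
```

Pin resistance is small (3.5 N), so I'll continue with rocking.

Emit:
drive_tool(
  increments=[
    [[0,-0.04,0.15,0.02,0],[0,0,0.15,-0.04,0],[0,0,0.15,0.04,0],[0,0,0.15,-0.04,0],[0,0,0.1,0.02,0],[0,0,0,0,0]],
  ],
)

```text
t: 18.27
tcp_pos: [621.7, -131.9, 86.9]
orientation: [-0.166, 3.137, -0.001]
force: [-3.7, -2.5, 6.0]
opening: 0.101
```

```bash
python3 -c "
from h import *
plan(621.2,-130.7,78.6,96.1)"
```

```text
t 18.27 tcp [ 621.7 -131.9   86.9] toolY 96.05 F [-3.7 -2.5  6. ] M [-0.55  0.63 -0.02] open 0.101 j6 -1.97
yaw -0.001 then cm [0.04 0.12 0.83]
```

Emit:
drive_tool(
  increments=[
    [[0.06,-0.03,0.15,0.02,0],[0,0,0.15,-0.04,0],[0,0,0.15,0.04,0],[0,0,0.15,-0.04,0],[0,0,0.1,0.02,0],[0,0,0,0,0]],
  ],
)

```text
t: 19.02
tcp_pos: [621.4, -131.6, 79.4]
orientation: [-0.165, 3.136, 0.0]
force: [1.2, -1.3, 0.3]
opening: 0.098
```

```bash
python3 -c "
from h import *
plan(621.2,-130.7,78.6,96.1)"
```

```text
t 19.02 tcp [ 621.4 -131.6   79.4] toolY 96.03 F [ 1.2 -1.3  0.3] M [-0.16 -0.18 -0.11] open 0.098 j6 -1.97
yaw -0.001 then cm [0.01 0.1  0.08]
```

Emit:
drive_tool(
  increments=[
    [[0,0,0.1,0,0],[0,0,0.1,0,0],[0,0,0,0,0]],
  ],
)

```text
t: 19.4
tcp_pos: [621.6, -131.6, 78.7]
orientation: [-0.166, 3.136, 0.0]
force: [-4.2, -0.1, 9.8]
opening: 0.101
```

```bash
python3 -c "
from h import *
plan(621.2,-130.7,78.6,96.1)"
```

```text
t 19.4 tcp [ 621.6 -131.6   78.7] toolY 96.08 F [-4.2 -0.1  9.8] M [ 0.02  0.61 -0.12] open 0.101 j6 -1.97
yaw -0.0 then cm [0.03 0.1  0.01]
```

The key is home, with the collar contact at TCP z 78.7 as predicted and 9.8 N upward. Now I turn it clockwise.

Emit:
drive_tool(
  increments=[
    [[0,0,0.03,0.1,0],[0,0.03,0,0.15,0],[0,0,0,0.15,0],[0,0.02,0,0.15,0],[0,0,0,0.15,0],[0,0,0,0.1,0],[0,0,0,0,0]],
  ],
)

```text
t: 20.27
tcp_pos: [621.8, -130.6, 78.7]
orientation: [1.068, 2.954, 0.002]
force: [-5.0, 1.7, 11.6]
opening: 0.099
```

```bash
python3 -c "
from h import *
plan(621.6,-131.6,78.6,96.05)"
```

```text
t 20.27 tcp [ 621.8 -130.6   78.7] toolY 50.24 F [-5.   1.7 11.6] M [ 0.35  0.67 -0.03] open 0.099 j6 -1.17
yaw -0.8 then cm [ 0.03 -0.1   0.01]
```

Emit:
drive_tool(
  increments=[
    [[0.05,0,0,0.15,0],[0,0,0,0.15,0],[0,0,0,0.15,0],[0,0,0,0.12,0],[0,0,0,0.08,0],[0,0,0,0.05,0],[0,0,0,0,0],[0,0,0,0,0]],
  ],
)

```text
t: 21.28
tcp_pos: [622.3, -130.3, 78.6]
orientation: [2.015, 2.408, 0.005]
force: [-0.5, 1.7, 9.6]
opening: 0.099
```

```bash
python3 - <<'E'
from h import *
plan(621.6,-131.6,78.6,96.05)
p,d=bot.capture("wrist");cv2.imwrite("pics/w8f.png",p[:,:,::-1])
p2,d2=bot.capture("side")
cv2.imwrite("pics/w8.png",np.hstack([cv2.resize(p[130:300,240:400,::-1],(480,510)),cv2.resize(p2[150:235,340:393,::-1],(318,510))]))
for _ in range(3):
    bot.capture("top");s=bot.read_state();print(s["force"].round(1),s["moment"].round(2))
E
```

```text
t 21.27 tcp [ 622.3 -130.3   78.6] toolY 10.16 F [-0.5  1.7  9.6] M [0.34 0.2  0.05] open 0.099 j6 -0.47
yaw -1.499 then cm [ 0.08 -0.12  0.  ]
[-0.1  2.5  9.8] [0.34 0.16 0.11]
[-1.1  2.5 10.3] [0.32 0.18 0.06]
[-1.2  1.4  9.4] [0.33 0.15 0.09]
```

View pics/w8.png

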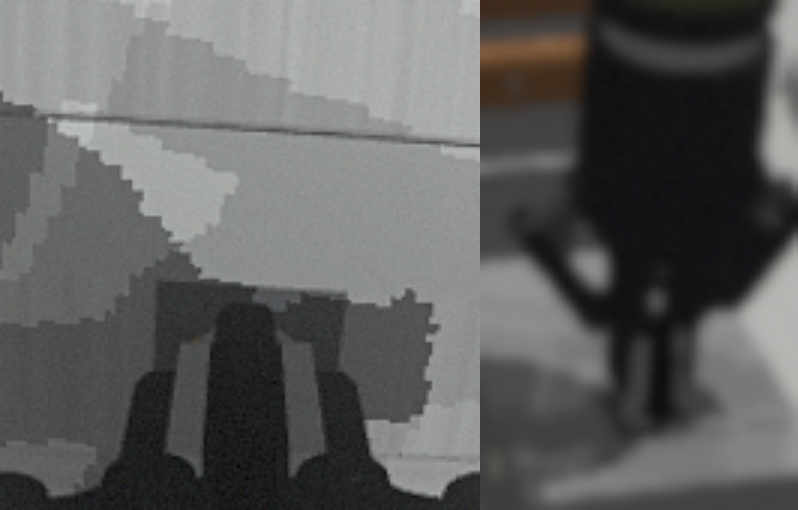

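The key is still square in the grip, with the pads flush on its head. The spring moment is only about 0.08 N m at 1.5 rad of hand turn, and the key has up to 0.09 rad of play. I'll keep turning until the stop shows.

Emit:
drive_tool(
  increments=[
    [[0,0,0,0.05,0],[0,0,0,0.05,0],[0,0,0,0.03,0],[0,0,0,0,0],[0,0,0,0,0]],
  ],
)

```text
t: 22.15
tcp_pos: [622.4, -130.3, 78.7]
orientation: [2.166, 2.273, 0.005]
force: [-0.6, 2.4, 9.1]
opening: 0.097
```

```bash
python3 - <<'E'
from h import *
plan(621.6,-131.6,78.6,96.05)
for _ in range(3):
    bot.capture("top");s=bot.read_state();print(s["force"].round(1),s["moment"].round(2))
E
```

```text
t 22.15 tcp [ 622.4 -130.3   78.7] toolY 2.76 F [-0.6  2.4  9.1] M [0.34 0.11 0.29] open 0.097 j6 -0.34
yaw -1.628 then cm [ 0.09 -0.12  0.  ]
[-0.5  2.7  8.9] [0.35 0.09 0.33]
[-0.2  2.2  8.5] [0.36 0.08 0.27]
[0.5 2.4 9.3] [0.37 0.13 0.3 ]
```

The moment jumped to about 0.3 N m at 1.63 rad, well above the spring's 0.11, so the key is against the stop. I'll check the scraper, shaker and timer once more, then hand in.

```bash
python3 - <<'E'
from h import *
P0=cloud("top",np.load("pics/top0.npy"))
p,d=bot.capture("top");P=cloud("top",d);P[d==0]=np.nan;z=P[:,:,2]
a=np.radians(6.1);ex=np.array([np.cos(a),np.sin(a)]);ey=np.array([-ex[1],ex[0]]);o=np.array([609,-16.3])
x=(P[:,:,:2]-o)@ex;y=(P[:,:,:2]-o)@ey
for nm,c in(("mine",25),("parked",115)):
    h=(z>158)&(z<188)&(abs(x)<70)&(abs(y-c)<16)
    if h.sum(): print(nm,h.sum(),np.percentile(x[h],[1,99]).round(1),np.percentile(y[h],[1,50,99]).round(1),np.median(z[h]).round(1))
for nm,c,lo,hi in(("timer",(394,-63),25,60),("shaker",(632,-311),80,120)):
    h=(z>lo)&(z<hi)&(np.hypot(P[:,:,0]-c[0],P[:,:,1]-c[1])<60);print(nm,h.sum(),np.nanmean(P[h][:,:2],0).round(1) if h.sum() else "hidden")
s=bot.read_state();print(s["moment"].round(2),s["force"].round(1),s["opening"])
print(bot.hand_in())
E
```

```text
mine 209 [-52.5  55. ] [21.  30.3 39.3] 173.2
parked 206 [-57.3  50.2] [105.9 114.5 123.7] 173.4
timer 0 hidden
shaker 216 [ 631.8 -310. ]
[0.36 0.1  0.31] [-1.   1.2  9. ] 0.10175855556341261
the job is handed in; nothing more can be done
None
```

The scraper is in the slot nearest the lock and released, and the key is home and turned. I handed the job in at about 22 s with the key still gripped and held.

- **Scraper:** The hand can't tilt with this interface, so I nudged the scraper upright in the stand before gripping its handle. The last check puts it within about 1 mm of centred along the slot. Its top is level with the parked scraper, so it is down on the bottom. It leans slightly: the handle sits about 5 mm off the slot's midline.
- **Key:** The collar met the lock face at the predicted height, and about 9 N of downward push remains. The hand turned 1.63 rad, and the moment rose from about 0.08 to 0.3 N m, well above the return spring's 0.11, which I read as the stop. I inferred the plug's angle from this and did not see it directly.
- **Other items:** The shaker is unmoved and the parked scraper shows no real change. The arm hid the timer from the top camera in the final check, so it is unconfirmed; nothing passed near it. I was never close to the small key or the purple scraper.

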